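Unstack the cups onto their saucers

ROBOT

A 7-joint arm with a two-finger parallel gripper is mounted at the origin on the work surface. World frame = base frame: x ahead of the robot, y to its left, z up, the work surface at z = 0. Lengths are in m, angles in rad, forces in N, time in s.
With the tool pointing down it reaches from about 0.35 to 0.9 m from the base axis. Payload 8.1 kg.
Tool frame: the origin (TCP) lies at the centre of the arm's flange, where the gripper is bolted on; the fingertips stand 178 mm ahead of it and the grasp point (between the pads) lies 159 mm ahead of it; x points along the fingers, z is the direction in which the jaws open and shut, and the axes are right-handed (so a half turn about x gives the same grasp; the last joint's range is limited). The gripper opens to 92 mm and grips with 3 to 60 N. Pads are 19 mm wide; open, the fingers measure 130 mm over their backs; the gripper's body (75 mm by 190 mm) begins 47 mm behind the grasp point.
Start: joints at [-1.233, 0.434, 0.025, 1.573, -0.012, 1.134, -0.075], TCP at [0.267, 0.565, 0.405] pointing down, gripper open.
Joint ranges: [-2.62, 2.62], [-0.44, 2.09], [-1.27, 1.32], [0.08, 2.57], [-1.32, 4.46], [0.12, 2], [-2.74, 2.74]. Speed limits (rad/s): [2.22, 2.22, 3.01, 3.01, 3.14, 3.14, 3.14].

INTERFACE

Orientations are given as a rotation vector (axis times angle).
In Python, from cell import arm, get_image, search_frame, pinpoint gives the robot as it stands.
- The arm moves only by the tool arm_command, never from a script. Its argument "motion" is a list of rows, each a list of 7 numbers: the finger opening in mm, from 0 to 91.8, then the shift along the tool's x, y, z in mm, then the turn, a rotation vector about the tool's x, y, z in degrees. In form: [[fingers, x, y, z, ax, ay, az], ...]. A call has 1 to 5 rows; each row shifts and turns the commanded pose from where the row before left it, along the tool's axes as they then stand; what a row does not reach is not made up. A row lasts 1/8 s, in which the tool goes at most 62.5 mm and 10.7 degrees, less where a joint would pass 70% of its speed; a pose out of reach is approached as far as the arm can. A call with a gripper value outside its range is refused whole. The fingers move at their own pace and stop on an object; "newtons" is the grip in N (left out, the last holds). Time passes only in rows, so rows that do not move let the fingers close. It gives the time, the measured TCP pose, the force and the opening at its end, in the units of the state.
- arm.observe(): the state, without advancing time (a new reading comes with each control period).
- get_image(name): name is "scene" or "side" or "wrist"; returns a dict with "frame" (400x640x3 uint8, red, green, blue), "range_z" (400x640 float32, m along the optical axis (not along the pixel's ray), 0 where there is no reading), "K" (3x3 intrinsics, pixels), "origin" and "rotation" of the camera in the world; the wrist camera has in their place "tool_from_camera" (4x4, takes a point from camera to tool coordinates, whose origin is the TCP and whose axes are the tool frame's). Camera axes: x right, y down, z forward; pixel columns grow to the right and rows downward; lengths in m; the calibration is good to about 2 mm. A picture is of the moment at which its call begins: read the wrist's pose just before it.
- arm.sign_off(): hands the job in, once; it reports no verdict.
Trained networks look in the newest picture that a camera, given by its name, has taken for a name from the list of things; names that differ only in an ending like _2 or _b are one class to them, and where a whole thing is asked for, a point or a joint stands for the part that bears it (a point fixed in the world has none). Each returns a list of dicts, best first, with "p" (0 to 1); they miss things now and then, are a little off and sometimes report something else, mostly with a low value. They report only what shows in the picture. A call takes as long as a camera call. They do not tell look-alikes from the thing itself.
- search_frame(camera, target): "point" ([x, y, z] in m, in world coordinates, good to about 4 mm: the middle of the surface that is visible of it).
- pinpoint(camera, target): "point" ([x, y, z] in m, in world coordinates, good to about 4 mm: a listed point, or the origin of a listed thing).
The state is a dict: "clock": time; "joints": joint angles; "dq": joint speeds; "joint_efforts": joint torques, N m; "position": TCP position; "ee_rot": TCP orientation; "force": force on the tool from outside, world axes, zero at the start; "ft_torque": the same for the moment, N m; "width": opening from 0.0 (shut) to 1.0 (fully open).
Only numpy, scipy, OpenCV 4.12 (cv2) and the standard library are available. Lean on these libraries where they do the work, as an engineer would, in place of code of your own. Each camera call takes 0.05 s, during which the arm holds its last target. There are 200 camera calls.

TASK

The four clay cups are stacked in a tower; take the tower apart and stand each cup upright in the middle of the empty saucer that fits it, the largest cup on the largest saucer and so on down to the smallest on the smallest. Set every cup down gently, without dropping or tipping any over, and leave the saucers and the amber glass dish where they stand.

Things in the scene. Friction and masses are not known exactly. Their poses are not given: they have to be found in the camera images.
- cup_large: The largest of four straight-sided open cups of pale clay with a dark line near the foot: 66 mm outside diameter, 60 mm tall, wall 9 mm, rigid. Starts upright as the bottom of the stack, standing on a low white plaster disc 130 across and 10 thick; each cup's flat foot rests on the rim of the next larger cup. Origin: centre of the underside; z up.
- cup_medium: The second largest of four straight-sided open cups of pale clay with a dark line near the foot: 56 mm outside diameter, 52 mm tall, wall 8.5 mm, rigid. Starts upright as the second from the bottom of the stack; each cup's flat foot rests on the rim of the next larger cup. Origin: centre of the underside; z up.
- cup_small: The second smallest of four straight-sided open cups of pale clay with a dark line near the foot: 46 mm outside diameter, 46 mm tall, wall 8 mm, rigid. Starts upright as the third from the bottom of the stack; each cup's flat foot rests on the rim of the next larger cup. Origin: centre of the underside; z up.
- cup_tiny: The smallest of four straight-sided open cups of pale clay with a dark line near the foot: 36 mm outside diameter, 40 mm tall, wall 6 mm, rigid. Starts upright as the top of the stack; each cup's flat foot rests on the rim of the next larger cup. Origin: centre of the underside; z up.
- saucer_large: The largest of four loose round red-brown clay saucers, empty on the table at the start: 112 mm across, 12 mm high, with a flat round well 90 mm across whose floor is 6 mm above the table. Origin: centre of the underside; z up.
- saucer_medium: The second largest of four loose round red-brown clay saucers, empty on the table at the start: 98 mm across, 12 mm high, with a flat round well 78 mm across whose floor is 6 mm above the table. Origin: centre of the underside; z up.
- saucer_small: The second smallest of four loose round red-brown clay saucers, empty on the table at the start: 84 mm across, 12 mm high, with a flat round well 66 mm across whose floor is 6 mm above the table. Origin: centre of the underside; z up.
- saucer_tiny: The smallest of four loose round red-brown clay saucers, empty on the table at the start: 70 mm across, 12 mm high, with a flat round well 54 mm across whose floor is 6 mm above the table. Origin: centre of the underside; z up.
- glass_dish: Bystander: small amber glass dish, 90 mm across, 26 mm tall, standing among the saucers. Origin: centre of the underside.
Things that resemble listed ones, but are neither listed nor needed, are in the scene too. Leave any green or pink look-alike of the cup_medium alone. What is shaped like the cup_small but purple or turquoise is not meant.

How it is judged:
By the outcome, as a careful person would: the job done as asked, in the order asked, and still so for the second after the job is handed in, with the robot touching nothing.
It also fails if it takes over 125 s, if anything falls off the work surface, if the arm or the gripper's body presses on something with over 40 N, if the wrist force passes 120 N, or if a joint passes its speed limit or range.

## Working session

There is one attempt and no reset: what is moved stays moved. The work goes in short steps, Python scripts to look and compute and a tool call to move; the robot and the scene stay as the last step left them, time stands still between calls to the robot, and variables do not carry over. Pictures are saved under pics/ and viewed, about 12 in all and at most 16, crops included, and the job is handed in when it is done.

Besides the shell and the picture viewer there is one more tool, called after "Request:" in YAML: its name, and indented under it one key for each argument. arm_command: Moves the arm, as the interface text tells. Its arguments: {"type":"object","properties":{"motion":{"type":"array"},"newtons":{"type":"number"}},"required":["motion"]}

```bash
mkdir -p pics; ls
python3 - <<'E'
from cell import arm,get_image,search_frame,pinpoint
import cv2,numpy as np
s=arm.observe(); print({k:np.round(v,3) for k,v in s.items()})
for n in ("scene","side"):
    d=get_image(n); cv2.imwrite(f"pics/{n}0.png",d["frame"][:,:,::-1]); print(n,d["origin"].round(3),d["rotation"].round(3).tolist(),d["K"].round(1).tolist())
    for t in ["cup_large","cup_medium","cup_small","cup_tiny","saucer_large","saucer_medium","saucer_small","saucer_tiny","glass_dish"]:
        print(t,[(np.round(r["point"],3).tolist(),round(r["p"],2)) for r in pinpoint(n,t)[:3]])
E
```

```text
pics
{'clock': np.float64(0.0), 'joints': array([-1.233,  0.435,  0.025,  1.574, -0.012,  1.134, -0.075]), 'dq': array([-0.002,  0.   , -0.   , -0.   ,  0.   , -0.003,  0.   ]), 'joint_efforts': array([ 0.0000e+00, -6.6783e+01,  9.8600e-01, -3.1446e+01, -6.0000e-02,
        4.3000e-02,  0.0000e+00]), 'position': array([0.267, 0.565, 0.404]), 'ee_rot': array([-0.88 ,  1.387,  0.878]), 'force': array([0.942, 0.099, 0.427]), 'ft_torque': array([-0.005, -0.024,  0.021]), 'width': np.float64(0.994)}
scene [0.898 0.524 0.808] [-0.856, -2.573, 1.013] [[443.0, 0.0, 317.2], [0.0, 443.0, 199.5], [0.0, 0.0, 1.0]]
cup_large [([0.525, 0.006, 0.011], 0.98)]
cup_medium [([0.378, 0.045, 0.002], 0.81), ([0.519, 0.008, 0.072], 0.68), ([0.381, -0.055, 0.003], 0.66)]
cup_small [([0.709, 0.186, 0.005], 0.97), ([0.526, 0.006, 0.125], 0.79), ([0.31, -0.168, -0.001], 0.63)]
cup_tiny [([0.525, 0.007, 0.168], 0.7)]
saucer_large [([0.52, 0.006, 0.071], 0.68), ([0.444, -0.295, -0.0], 0.67)]
saucer_medium [([0.607, 0.164, 0.002], 0.57), ([0.444, 0.281, -0.001], 0.56)]
saucer_small [([0.447, 0.278, 0.001], 0.85), ([0.613, 0.333, -0.002], 0.41)]
saucer_tiny [([0.618, -0.181, 0.003], 0.85)]
glass_dish [([0.614, 0.332, -0.004], 0.98)]
side [ 0.067 -0.866  0.844] [-2.142, 0.526, -0.255] [[439.3, 0.0, 314.5], [0.0, 439.3, 203.1], [0.0, 0.0, 1.0]]
cup_large [([0.522, 0.003, 0.005], 0.92)]
cup_medium [([0.526, 0.006, 0.072], 0.9), ([0.387, -0.058, 0.0], 0.81), ([0.375, 0.048, -0.004], 0.56)]
cup_small [([0.308, -0.162, 0.003], 0.95), ([0.525, 0.006, 0.123], 0.73), ([0.712, 0.19, -0.002], 0.66)]
cup_tiny [([0.525, 0.004, 0.166], 0.78)]
saucer_large [([0.44, -0.3, -0.001], 0.92)]
saucer_medium [([0.607, 0.164, 0.002], 0.66), ([0.521, 0.004, 0.074], 0.34)]
saucer_small [([0.455, 0.278, 0.003], 0.89)]
saucer_tiny [([0.614, -0.187, 0.003], 0.67)]
glass_dish [([0.623, 0.333, -0.001], 0.61), ([0.525, 0.006, 0.073], 0.41)]
```

View images.

View pics/scene0.png

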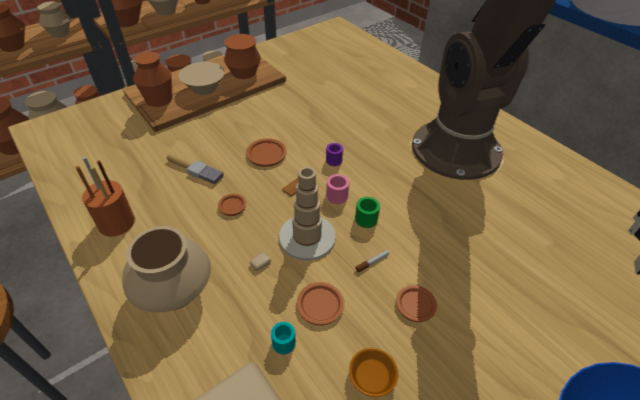

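View pics/side0.png

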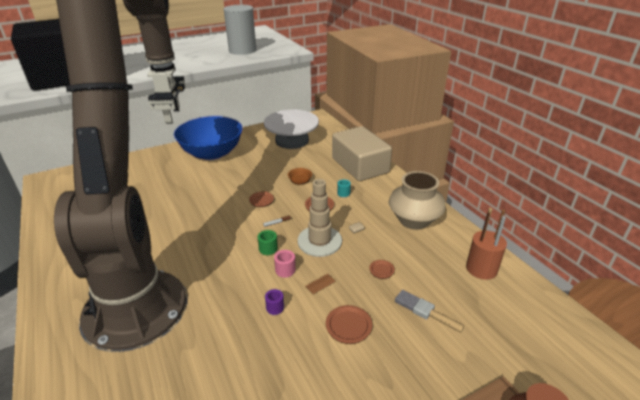

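```bash
cat > h.py <<'E'
from cell import arm,get_image,search_frame,pinpoint
import cv2,numpy as np
from scipy.spatial.transform import Rotation as R
from scipy.optimize import least_squares
def cloud(n):
    s=arm.observe(); d=get_image(n); z=d["range_z"]; v,u=np.mgrid[:400,:640]; K=d["K"]
    P=np.stack([(u-K[0,2])/K[0,0]*z,(v-K[1,2])/K[1,1]*z,z],-1)
    if n=="wrist":
        T=d["tool_from_camera"]; P=P@T[:3,:3].T+T[:3,3]
        P=P@R.from_rotvec(s["ee_rot"]).as_matrix().T+s["position"]
    else:
        r=np.array(d["rotation"]); r=R.from_rotvec(r).as_matrix() if r.shape==(3,) else r
        P=P@r.T+d["origin"]
    return P,z>0,d["frame"]
def disc(P,ok,c,r,zlo,zhi):
    "centre of points in a height band near c: minimum enclosing-ish circle of given radius"
    m=ok&(P[...,2]>zlo)&(P[...,2]<zhi)&(np.hypot(P[...,0]-c[0],P[...,1]-c[1])<r+.02)
    q=P[m][:,:2]
    if len(q)<20: return None
    # outer points by angle
    for _ in range(4):
        a=np.round(np.arctan2(*(q-c).T[::-1])*12); e=np.array([q[a==k][np.argmax(np.hypot(*(q[a==k]-c).T))] for k in np.unique(a)])
        f=least_squares(lambda x:np.hypot(*(e-x[:2]).T)-x[2],[*c,r],loss="soft_l1",f_scale=.001).x; c=f[:2]
    return f.round(4),len(q),len(e)
E
python3 - <<'E'
from h import *
for n in("scene","side"):
    P,ok,_=cloud(n)
    for t,c,r,a,b in [("sL",(.443,-.298),.056,.008,.016),("sM",(.607,.164),.049,.008,.016),("sS",(.45,.278),.042,.008,.016),("sT",(.616,-.184),.035,.008,.016),("dish",(.618,.332),.045,.02,.03),("cL",(.523,.005),.033,.025,.067),("cM",(.525,.006),.028,.076,.118),("cS",(.525,.006),.023,.128,.164),("cT",(.525,.006),.018,.172,.215)]:
        print(n,t,disc(P,ok,np.array(c),r,a,b))
E
```

```text
scene sL (array([ 0.44  , -0.2946,  0.0538]), 444, 77)
scene sM (array([0.605 , 0.1651, 0.0476]), 805, 77)
scene sS (array([0.4488, 0.282 , 0.0404]), 677, 77)
scene sT (array([ 0.6131, -0.1792,  0.0328]), 256, 77)
scene dish (array([0.618 , 0.3375, 0.0435]), 638, 76)
scene cL (array([0.524 , 0.009 , 0.0325]), 340, 36)
scene cM (array([0.5238, 0.0095, 0.0276]), 337, 35)
scene cS (array([0.5242, 0.0091, 0.0224]), 262, 35)
scene cT (array([0.5244, 0.0095, 0.0168]), 400, 74)
side sL (array([ 0.4393, -0.2989,  0.0541]), 410, 76)
side sM (array([0.6029, 0.1602, 0.0447]), 45, 29)
side sS (array([0.4474, 0.2774, 0.0384]), 69, 48)
side sT (array([ 0.612 , -0.1834,  0.0317]), 122, 71)
side dish (array([0.6155, 0.3328, 0.0421]), 78, 59)
side cL (array([0.5205, 0.0022, 0.032 ]), 289, 43)
side cM (array([0.5216, 0.0024, 0.0265]), 248, 41)
side cS (array([0.5213, 0.0031, 0.0219]), 192, 39)
side cT (array([0.5206, 0.0027, 0.0163]), 207, 65)
```

Run:
```python
from h import *
s=arm.observe(); M=R.from_rotvec(s["ee_rot"]).as_matrix(); print(M.round(4))
# corrective turn options to Rtarget: x=-z world; z = +-y / +-x
for name,z in (("x",[1,0,0]),("-x",[-1,0,0]),("y",[0,1,0]),("-y",[0,-1,0])):
    x=np.array([0,0,-1.]); T=np.stack([x,np.cross(z,x),z],1)
    print(name,"y axis:",np.cross(z,x),np.degrees(R.from_matrix(M.T@T).as_rotvec()).round(2))
print(s["clock"])
```

```text
[[ 0.000e+00 -9.044e-01  4.267e-01]
 [ 1.000e-04  4.267e-01  9.044e-01]
 [-1.000e+00  0.000e+00  1.000e-04]]
x y axis: [-0.  1.  0.] [64.74  0.   -0.  ]
-x y axis: [-0. -1. -0.] [-115.26    0.      0.  ]
y y axis: [-1.  0.  0.] [-2.526e+01  1.000e-02 -0.000e+00]
-y y axis: [1. 0. 0.] [ 1.5474e+02 -0.0000e+00 -1.0000e-02]
1.1
```

Request:
arm_command:
  motion:
    - [91.8,-15,0,0,-8.4,0,0]
    - [91.8,-15,0,0,-8.4,0,0]
    - [91.8,-15,0,0,-8.46,0,0]
    - [91.8,0,-21.3,-46.6,0,0,0]
    - [91.8,0,-21.3,-46.6,0,0,0]
  newtons: 12

```text
clock: 1.72
position: [0.3096, 0.4711, 0.4497]
ee_rot: [-1.21, 1.208, 1.21]
force: [1.0, -0.2, -0.8]
width: 0.998
```

Request:
arm_command:
  motion:
    - [91.8,0,-21.3,-46.6,0,0,0]
    - [91.8,0,-21.3,-46.6,0,0,0]
    - [91.8,0,-21.3,-46.6,0,0,0]
    - [91.8,0,-21.3,-46.6,0,0,0]
    - [91.8,0,-21.3,-46.6,0,0,0]

```text
clock: 2.35
position: [0.4163, 0.2374, 0.45]
ee_rot: [-1.209, 1.208, 1.209]
force: [1.3, -0.1, -0.1]
width: 1.002
```

Request:
arm_command:
  motion:
    - [91.8,0,-21.3,-46.6,0,0,0]
    - [91.8,0,-21.3,-46.6,0,0,0]
    - [91.8,0,-21.3,-46.6,0,0,0]
    - [91.8,0,-21.3,-46.6,0,0,0]
    - [91.8,0,-21.2,-46.4,0,0,0]

```text
clock: 2.98
position: [0.5226, 0.0047, 0.45]
ee_rot: [-1.209, 1.208, 1.209]
force: [0.8, 0.1, 0.8]
width: 0.996
```

Request:
arm_command:
  motion:
    - [91.8,0,0,0,0,0,0]
    - [91.8,0,0,0,0,0,0]

```text
clock: 3.22
position: [0.5221, 0.0066, 0.4496]
ee_rot: [-1.209, 1.209, 1.21]
force: [-0.2, 0.4, -0.1]
width: 1.002
```

Run:
```python
from h import *
s=arm.observe(); print(s["position"].round(4),R.from_rotvec(s["ee_rot"]).as_matrix().round(3).tolist(),s["joints"].round(2))
P,ok,f=cloud("wrist"); cv2.imwrite("pics/w1.png",f[:,:,::-1])
for t,c,r,a,b in [("cL",(.523,.005),.033,.025,.067),("cM",(.525,.006),.028,.076,.118),("cS",(.523,.006),.023,.128,.164),("cT",(.523,.006),.018,.172,.204),("rimT",(.523,.006),.018,.204,.213)]: print(t,disc(P,ok,np.array(c),r,a,b))
```

```text
[0.5221 0.0066 0.4496] [[-0.0, -1.0, 0.0], [0.0, 0.0, 1.0], [-1.0, 0.0, 0.0]] [-0.33  0.23  0.27  1.77 -0.07  1.15  1.53]
cL (array([0.5233, 0.0064, 0.0327]), 145, 26)
cM (array([0.5235, 0.0069, 0.028 ]), 252, 30)
cS (array([0.5231, 0.0065, 0.0231]), 322, 33)
cT (array([0.5192, 0.0065, 0.0151]), 1224, 76)
rimT (array([0.5225, 0.0065, 0.0174]), 1190, 76)
```

Request:
arm_command:
  motion:
    - [91.8,35,-0.8,0,0,0,0]
    - [91.8,35,0,0,0,0,0]
    - [91.8,22,0,0,0,0,0]
    - [91.8,0,0,0,0,0,0]
    - [45,0,0,0,0,0,0]
  newtons: 20

```text
clock: 3.9
position: [0.5232, 0.007, 0.3587]
ee_rot: [-1.21, 1.207, 1.209]
force: [0.7, -0.7, 0.5]
width: 0.934
```

Request:
arm_command:
  motion:
    - [45,0,0,0,0,0,0]
    - [45,0,0,0,0,0,0]
    - [45,0,0,0,0,0,0]

```text
clock: 4.28
position: [0.523, 0.0062, 0.3581]
ee_rot: [-1.209, 1.209, 1.209]
force: [0.7, 0.2, 0.4]
width: 0.615
```

Run:
```python
from h import *
s=arm.observe(); print(s["position"].round(4),s["width"])
d=get_image("side"); cv2.imwrite("pics/s1.png",cv2.resize(d["frame"][130:280,220:440,::-1],None,fx=3,fy=3))
```

```text
[0.523  0.0062 0.3581] 0.6153574057670923
```

View pics/s1.png

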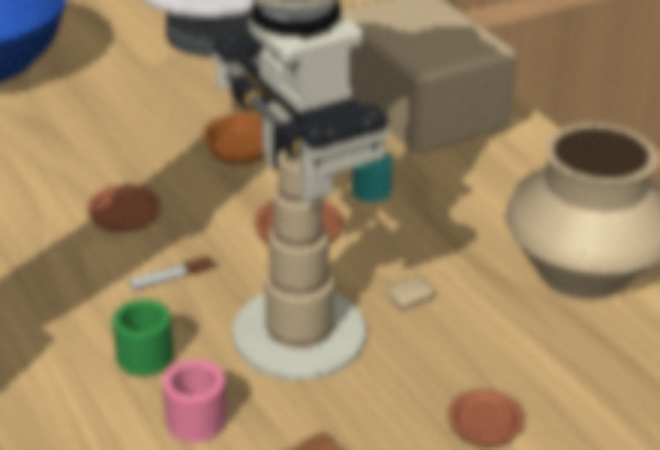

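The side view shows the fingers straddling the top cup (crop ~300,180), with the tower still straight. I'll close and lift.

Request:
arm_command:
  motion:
    - [30,0,0,0,0,0,0]
    - [30,0,0,0,0,0,0]
    - [30,0,0,0,0,0,0]
    - [30,0,0,0,0,0,0]

```text
clock: 4.82
position: [0.523, 0.0062, 0.3577]
ee_rot: [-1.209, 1.209, 1.209]
force: [0.1, -0.8, 0.2]
width: 0.381
```

Request:
arm_command:
  motion:
    - [30,-5,0,0,0,0,0]
    - [30,-15,0,0,0,0,0]
    - [30,-20,0,0,0,0,0]
    - [30,0,0,0,0,0,0]

```text
clock: 5.32
position: [0.5235, 0.0062, 0.3998]
ee_rot: [-1.21, 1.206, 1.207]
force: [1.0, 0.0, -0.5]
width: 0.377
```

Run:
```python
from h import *
s=arm.observe(); print(s["position"].round(4),s["width"]*91.8,s["force"])
P,ok,f=cloud("wrist"); cv2.imwrite("pics/w2.png",f[:,:,::-1])
print([(np.round(r["point"],3).tolist(),round(r["p"],2)) for r in pinpoint("side","cup_tiny")[:3]])
for t,c,r,a,b in [("cM",(.525,.006),.028,.076,.118),("rimS",(.523,.006),.023,.16,.172)]: print(t,disc(P,ok,np.array(c),r,a,b))
```

```text
[0.5235 0.0062 0.3998] 34.61901719822441 [ 1.04552849  0.01992351 -0.48896295]
[([0.523, 0.005, 0.166], 0.42), ([0.615, -0.183, 0.0], 0.28)]
cM (array([0.5233, 0.0068, 0.028 ]), 393, 30)
rimS (array([0.5227, 0.0064, 0.0225]), 1389, 50)
```

View pics/w2.png

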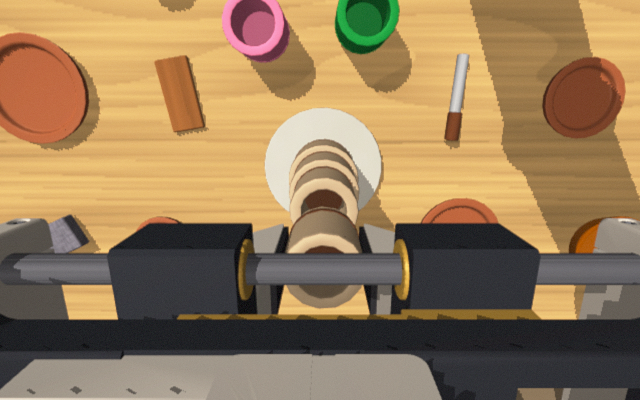

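The wrist view shows the tiny cup held between the fingers at (325,250) and the other cups undisturbed below at (325,200).

Request:
arm_command:
  motion:
    - [30,0,-15,-31,0,0,0]
    - [30,0,-22,-47,0,0,0]
    - [30,0,-22,-47,0,0,0]
    - [30,0,-20,-42,0,0,0]
    - [30,0,-10,-20,0,0,0]

```text
clock: 6.05
position: [0.6121, -0.1838, 0.3966]
ee_rot: [-1.207, 1.213, 1.207]
force: [-0.2, -0.1, -1.0]
width: 0.379
```

Request:
arm_command:
  motion:
    - [30,40,0,0,0,0,0]
    - [30,40,0,0,0,0,0]
    - [30,0,0,0,0,0,0]
    - [30,0,0,0,0,0,0]

```text
clock: 6.55
position: [0.6124, -0.1809, 0.3188]
ee_rot: [-1.21, 1.209, 1.208]
force: [0.3, -0.4, -0.1]
width: 0.381
```

```bash
cat > look.py <<'E'
from h import *
import sys
def look(name,items,n="wrist",view=True):
    s=arm.observe(); print(s["clock"],s["position"].round(4),(s["width"]*91.8).round(1),s["force"].round(1))
    P,ok,f=cloud(n); cv2.imwrite(f"pics/{name}.png",f[:,:,::-1])
    for t,c,r,a,b in items: print(t,disc(P,ok,np.array(c),r,a,b))
    return P,ok,f
SL=("sL",(.4397,-.2967),.056,.008,.015);SM=("sM",(.604,.163),.049,.008,.015);SS=("sS",(.448,.28),.042,.008,.015);ST=("sT",(.6125,-.181),.035,.008,.015)
E
python3 - <<'E'
from look import *
look("w3",[ST,SL])
E
```

```text
Traceback (most recent call last):
  File "look.py", line 4, in look
    s=arm.observe(); print(s["clock"],s["position"].round(4),(s["width"]*91.8).round(1),s["force"].round(1))
                                                             ^^^^^^^^^^^^^^^^^^^^^^^
AttributeError: 'float' object has no attribute 'round'
```

```bash
sed -i 's/(s\["width"\]\*91.8).round(1)/round(float(s["width"])*91.8,1)/' look.py
python3 - <<'E'
from look import *
P,ok,f=look("w3",[ST,SL])
E
```

```text
6.55 [ 0.6124 -0.1809  0.3188] 35.0 [ 0.3 -0.4 -0.1]
sT (array([ 0.613 , -0.1815,  0.0336]), 1751, 66)
sL (array([ 0.4401, -0.2973,  0.0555]), 2128, 27)
```

View pics/w3.png

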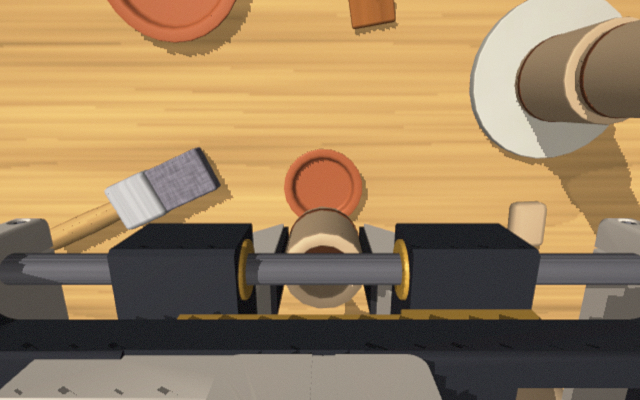

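The tiny saucer at (323,186) lies right under the cup, with the fit within 1 mm. I'll lower now.

Request:
arm_command:
  motion:
    - [30,40,-0.6,-0.6,0,0,0]
    - [30,40,0,0,0,0,0]
    - [30,25,0,0,0,0,0]
    - [30,10,0,0,0,0,0]
    - [30,3,0,0,0,0,0]

```text
clock: 7.22
position: [0.6132, -0.1815, 0.2007]
ee_rot: [-1.21, 1.208, 1.208]
force: [0.4, 0.3, 0.6]
width: 0.378
```

Request:
arm_command:
  motion:
    - [30,2,0,0,0,0,0]
    - [30,1,0,0,0,0,0]
    - [30,0.8,0,0,0,0,0]
    - [30,0,0,0,0,0,0]
    - [30,0,0,0,0,0,0]

```text
clock: 7.85
position: [0.6126, -0.1814, 0.196]
ee_rot: [-1.209, 1.209, 1.209]
force: [-0.0, -0.0, -1.1]
width: 0.379
```

Request:
arm_command:
  motion:
    - [30,0.5,0,0,0,0,0]
    - [30,0,0,0,0,0,0]

```text
clock: 8.1
position: [0.6126, -0.1814, 0.1958]
ee_rot: [-1.209, 1.209, 1.209]
force: [-2.1, 0.7, 5.3]
width: 0.38
```

Request:
arm_command:
  motion:
    - [30,0.5,0,0,0,0,0]
    - [30,0,0,0,0,0,0]

```text
clock: 8.35
position: [0.6126, -0.1814, 0.1958]
ee_rot: [-1.209, 1.209, 1.209]
force: [-3.2, 1.1, 10.9]
width: 0.38
```

Request:
arm_command:
  motion:
    - [30,-0.7,0,0,0,0,0]
    - [30,0,0,0,0,0,0]
    - [60,0,0,0,0,0,0]
    - [60,0,0,0,0,0,0]
    - [60,0,0,0,0,0,0]

```text
clock: 8.98
position: [0.6126, -0.1813, 0.1954]
ee_rot: [-1.209, 1.209, 1.209]
force: [1.2, 0.5, 0.6]
width: 0.639
```

Request:
arm_command:
  motion:
    - [60,0,0,0,0,0,0]
    - [60,-25,0,0,0,0,0]
    - [91.8,-50,0,0,0,0,0]
    - [91.8,-55,0,0,0,0,0]
    - [91.8,-55,0,0,0,0,0]

```text
clock: 9.6
position: [0.6123, -0.1813, 0.3823]
ee_rot: [-1.209, 1.209, 1.209]
force: [1.3, 0.1, 0.2]
width: 0.932
```

Run:
```python
from look import *
look("w4",[ST,("rimT",(.613,-.1815),.018,.040,.052)])
```

```text
9.6 [ 0.6123 -0.1813  0.3823] 85.6 [1.3 0.1 0.2]
sT (array([ 0.6134, -0.1813,  0.0338]), 1554, 76)
rimT (array([ 0.6122, -0.1811,  0.0173]), 627, 75)
```

View pics/w4.png

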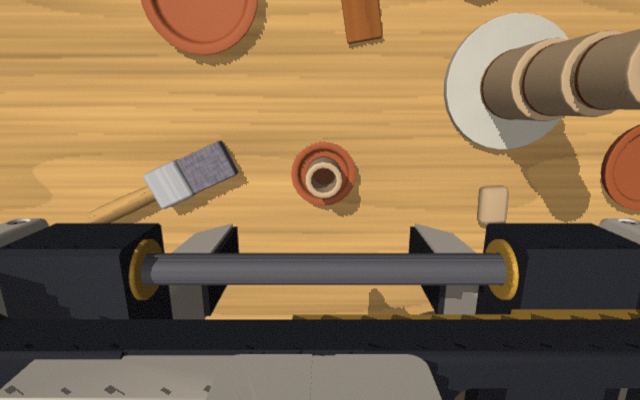

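The tiny cup stands centred in its saucer at (323,178), about 1 mm off. Next is the small cup.

Request:
arm_command:
  motion:
    - [91.8,-5,20,42,0,0,0]
    - [91.8,0,22,46,0,0,0]
    - [91.8,0,22,46,0,0,0]
    - [91.8,0,18,38,0,0,0]
    - [91.8,0,7.5,15.8,0,0,0]

```text
clock: 10.28
position: [0.5221, 0.0088, 0.3855]
ee_rot: [-1.211, 1.207, 1.212]
force: [-0.1, -0.1, -0.3]
width: 1.006
```

Request:
arm_command:
  motion:
    - [91.8,0,0,0,0,0,0]
    - [91.8,20,0,0,0,0,0]
    - [91.8,30,0,0,0,0,0]
    - [91.8,22,0,0,0,0,0]
    - [91.8,0,0,0,0,0,0]

```text
clock: 10.9
position: [0.5231, 0.0046, 0.3123]
ee_rot: [-1.207, 1.213, 1.209]
force: [-0.0, 0.2, -0.5]
width: 1.002
```

Run:
```python
from look import *
look("w5",[("rimS",(.523,.0065),.023,.16,.172),("cM",(.523,.0065),.028,.076,.118)])
```

```text
10.9 [0.5231 0.0046 0.3123] 92.0 [-0.   0.2 -0.5]
rimS (array([0.5216, 0.0061, 0.0219]), 4228, 67)
cM (array([0.5234, 0.0066, 0.0281]), 1104, 32)
```

Request:
arm_command:
  motion:
    - [91.8,0,0,0,0,0,0]
    - [91.8,0,0,0,0,0,0]

```text
clock: 11.2
position: [0.5235, 0.0061, 0.3145]
ee_rot: [-1.21, 1.208, 1.208]
force: [0.4, -0.4, 0.0]
width: 1.005
```

Request:
arm_command:
  motion:
    - [40,0,0,0,0,0,0]
    - [40,0,0,0,0,0,0]
    - [40,0,0,0,0,0,0]
    - [40,0,0,0,0,0,0]
    - [40,0,0,0,0,0,0]

```text
clock: 11.82
position: [0.5231, 0.0065, 0.3136]
ee_rot: [-1.209, 1.209, 1.209]
force: [0.1, 0.3, 0.3]
width: 0.507
```

Request:
arm_command:
  motion:
    - [40,0,0,0,0,0,0]
    - [40,0,0,0,0,0,0]
    - [40,0,0,0,0,0,0]

```text
clock: 12.2
position: [0.5231, 0.0065, 0.3136]
ee_rot: [-1.209, 1.209, 1.209]
force: [0.4, 0.6, 0.1]
width: 0.496
```

Request:
arm_command:
  motion:
    - [40,-5,0,0,0,0,0]
    - [40,-15,0,0,0,0,0]
    - [40,-20,5,18,0,0,0]
    - [40,0,10,37,0,0,0]
    - [40,0,13,47,0,0,0]

```text
clock: 12.82
position: [0.4952, 0.1087, 0.3551]
ee_rot: [-1.208, 1.208, 1.206]
force: [0.6, 1.3, -1.0]
width: 0.497
```

Request:
arm_command:
  motion:
    - [40,0,14,51,0,0,0]
    - [40,0,14,51,0,0,0]
    - [40,0,11,40,0,0,0]
    - [40,0,6,22,0,0,0]
    - [40,0,2,7.5,0,0,0]

```text
clock: 13.45
position: [0.4476, 0.2814, 0.3545]
ee_rot: [-1.211, 1.207, 1.211]
force: [0.0, -0.4, -0.7]
width: 0.498
```

Request:
arm_command:
  motion:
    - [40,20,0,0,0,0,0]
    - [40,20,0,0,0,0,0]
    - [40,0,0,0,0,0,0]
    - [40,0,0,0,0,0,0]

```text
clock: 13.95
position: [0.4487, 0.2795, 0.3146]
ee_rot: [-1.209, 1.209, 1.208]
force: [0.4, 0.3, -0.3]
width: 0.496
```

Run:
```python
from look import *
look("w6",[SS,("cM",(.523,.0065),.028,.076,.118)])
```

```text
13.95 [0.4487 0.2795 0.3146] 45.5 [ 0.4  0.3 -0.3]
sS (array([0.4485, 0.2805, 0.0408]), 2224, 60)
cM None
```

View pics/w6.png

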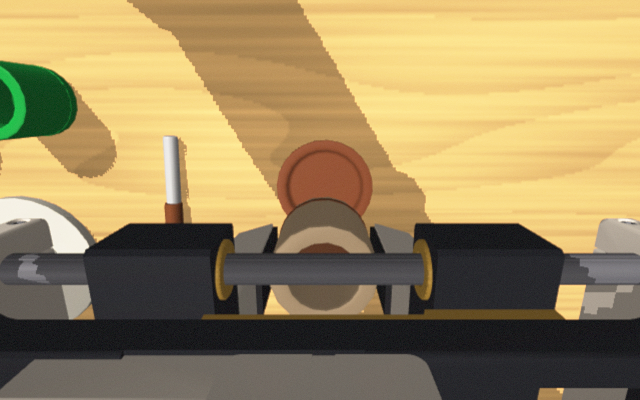

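The small saucer at (325,185) sits under the held cup, which needs +0.8 mm in y. I'll lower.

Request:
arm_command:
  motion:
    - [40,40,0,0.8,0,0,0]
    - [40,40,0,0,0,0,0]
    - [40,24,0,0,0,0,0]
    - [40,8,0,0,0,0,0]
    - [40,2,0,0,0,0,0]

```text
clock: 14.62
position: [0.4485, 0.2809, 0.2002]
ee_rot: [-1.209, 1.208, 1.209]
force: [-1.4, -0.1, -0.9]
width: 0.499
```

Request:
arm_command:
  motion:
    - [40,1,0,0,0,0,0]
    - [40,0.8,0,0,0,0,0]
    - [40,0,0,0,0,0,0]
    - [40,0,0,0,0,0,0]

```text
clock: 15.12
position: [0.4481, 0.2808, 0.1981]
ee_rot: [-1.209, 1.209, 1.209]
force: [-0.4, -0.4, -1.6]
width: 0.496
```

Request:
arm_command:
  motion:
    - [40,0.4,0,0,0,0,0]
    - [40,0,0,0,0,0,0]

```text
clock: 15.38
position: [0.4481, 0.2808, 0.1976]
ee_rot: [-1.209, 1.209, 1.209]
force: [-0.1, 0.3, 2.4]
width: 0.498
```

Contact. I'll release.

Request:
arm_command:
  motion:
    - [40,0,0,0,0,0,0]
    - [70,0,0,0,0,0,0]
    - [70,0,0,0,0,0,0]
    - [70,0,0,0,0,0,0]
    - [70,0,0,0,0,0,0]

```text
clock: 16.0
position: [0.4481, 0.2807, 0.1974]
ee_rot: [-1.209, 1.209, 1.209]
force: [0.0, 0.1, 0.7]
width: 0.761
```

Request:
arm_command:
  motion:
    - [70,-10,0,0,0,0,0]
    - [70,-40,0,0,0,0,0]
    - [91.8,-50,0,0,0,0,0]
    - [91.8,-40,0,0,0,0,0]
    - [91.8,0,0,0,0,0,0]

```text
clock: 16.62
position: [0.4489, 0.2812, 0.3412]
ee_rot: [-1.208, 1.202, 1.207]
force: [0.2, -0.1, -0.0]
width: 0.987
```

Run:
```python
from look import *
look("w7",[SS,("rimS",(.448,.2805),.023,.046,.058)])
```

```text
16.625 [0.4489 0.2812 0.3412] 90.6 [ 0.2 -0.1 -0. ]
sS (array([0.4489, 0.2805, 0.0409]), 2584, 76)
rimS (array([0.4479, 0.2809, 0.0224]), 1428, 76)
```

Request:
arm_command:
  motion:
    - [91.8,0,-5,-18,0,0,0]
    - [91.8,0,-11,-40,0,0,0]
    - [91.8,0,-14,-51,0,0,0]
    - [91.8,0,-14,-51,0,0,0]
    - [91.8,0,-13,-48,0,0,0]

```text
clock: 17.3
position: [0.5048, 0.0694, 0.3363]
ee_rot: [-1.208, 1.212, 1.209]
force: [1.0, 1.0, -0.0]
width: 1.001
```

Request:
arm_command:
  motion:
    - [91.8,0,-11,-40,0,0,0]
    - [91.8,0,-5,-19,0,0,0]
    - [91.8,0,-2,-7.3,0,0,0]
    - [91.8,0,0,0,0,0,0]
    - [91.8,0,0,0,0,0,0]

```text
clock: 17.92
position: [0.5228, 0.0074, 0.3371]
ee_rot: [-1.21, 1.209, 1.211]
force: [0.0, 0.4, -0.1]
width: 0.996
```

Run:
```python
from look import *
look("w8",[("rimM",(.523,.0065),.028,.115,.127),("cL",(.523,.0065),.033,.025,.067)])
```

```text
17.925 [0.5228 0.0074 0.3371] 91.4 [ 0.   0.4 -0.1]
rimM (array([0.5218, 0.0065, 0.0267]), 3060, 77)
cL (array([0.5231, 0.0062, 0.0326]), 389, 29)
```

Request:
arm_command:
  motion:
    - [91.8,20,0,0,0,0,0]
    - [91.8,33,0,0,0,0,0]
    - [91.8,20,0,0,0,0,0]
    - [91.8,0,0,0,0,0,0]
    - [91.8,0,0,0,0,0,0]

```text
clock: 18.6
position: [0.5234, 0.0069, 0.2652]
ee_rot: [-1.21, 1.208, 1.209]
force: [0.1, -1.3, 0.5]
width: 0.996
```

Request:
arm_command:
  motion:
    - [50,0,0,0,0,0,0]
    - [50,0,0,0,0,0,0]
    - [50,0,0,0,0,0,0]
    - [50,0,0,0,0,0,0]
    - [50,0,0,0,0,0,0]

```text
clock: 19.23
position: [0.5231, 0.0065, 0.2646]
ee_rot: [-1.209, 1.209, 1.209]
force: [-0.5, 1.0, 2.1]
width: 0.604
```

Request:
arm_command:
  motion:
    - [50,0,0,0,0,0,0]
    - [50,0,0,0,0,0,0]

```text
clock: 19.48
position: [0.5231, 0.0065, 0.2645]
ee_rot: [-1.209, 1.209, 1.209]
force: [-1.0, 0.4, 3.7]
width: 0.605
```

Request:
arm_command:
  motion:
    - [50,-5,0,0,0,0,0]
    - [50,-15,0,0,0,0,0]
    - [50,-25,0,0,0,0,0]
    - [50,-15,-10,19.5,0,0,0]
    - [50,0,-20,39,0,0,0]

```text
clock: 20.1
position: [0.5536, 0.0637, 0.3271]
ee_rot: [-1.208, 1.209, 1.204]
force: [1.3, 0.6, -1.1]
width: 0.609
```

Request:
arm_command:
  motion:
    - [50,0,-23,45,0,0,0]
    - [50,0,-18,34,0,0,0]
    - [50,0,-10,19,0,0,0]
    - [50,0,0,0,0,0,0]
    - [50,0,0,0,0,0,0]

```text
clock: 20.72
position: [0.6038, 0.1618, 0.3248]
ee_rot: [-1.209, 1.21, 1.208]
force: [0.6, -0.2, -2.3]
width: 0.608
```

Run:
```python
from look import *
look("w9",[SM,("rimL",(.523,.0065),.033,.064,.075)])
```

```text
20.725 [0.6038 0.1618 0.3248] 55.8 [ 0.6 -0.2 -2.3]
sM (array([0.6052, 0.1635, 0.0479]), 2498, 53)
rimL (array([0.5236, 0.0066, 0.0327]), 4475, 77)
```

View pics/w9.png

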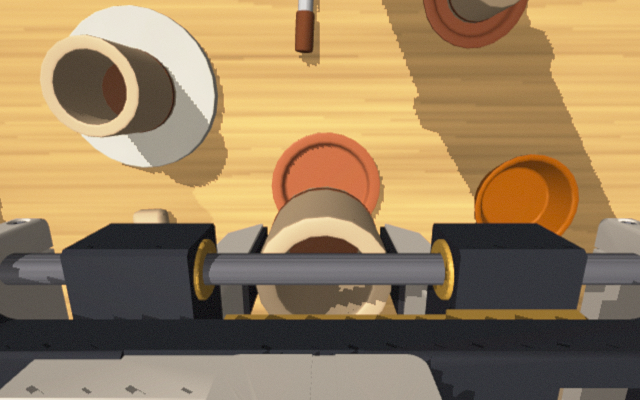

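The medium saucer at (326,185) is under the held cup, and the large cup at (95,87) is still upright on the disc. I'll shift by 1 mm and lower.

Request:
arm_command:
  motion:
    - [50,40,-1,0.5,0,0,0]
    - [50,45,0,0,0,0,0]
    - [50,27,0,0,0,0,0]
    - [50,8,0,0,0,0,0]
    - [50,2,0,0,0,0,0]

```text
clock: 21.4
position: [0.6053, 0.1628, 0.203]
ee_rot: [-1.209, 1.209, 1.208]
force: [-0.0, -0.1, -1.8]
width: 0.605
```

Request:
arm_command:
  motion:
    - [50,1,0,0,0,0,0]
    - [50,0.5,0,0,0,0,0]
    - [50,0,0,0,0,0,0]
    - [50,0,0,0,0,0,0]

```text
clock: 21.9
position: [0.6051, 0.1635, 0.2012]
ee_rot: [-1.209, 1.209, 1.209]
force: [0.8, 0.4, -2.4]
width: 0.605
```

Request:
arm_command:
  motion:
    - [50,0.5,0,0,0,0,0]
    - [50,0,0,0,0,0,0]

```text
clock: 22.15
position: [0.6051, 0.1635, 0.2006]
ee_rot: [-1.209, 1.209, 1.209]
force: [-0.6, -0.1, 1.6]
width: 0.605
```

Request:
arm_command:
  motion:
    - [50,0.2,0,0,0,0,0]
    - [80,0,0,0,0,0,0]
    - [80,0,0,0,0,0,0]
    - [80,0,0,0,0,0,0]
    - [80,0,0,0,0,0,0]

```text
clock: 22.78
position: [0.6051, 0.1634, 0.2001]
ee_rot: [-1.209, 1.209, 1.209]
force: [-0.2, 0.5, -0.5]
width: 0.866
```

Request:
arm_command:
  motion:
    - [80,-10,0,0,0,0,0]
    - [80,-40,0,0,0,0,0]
    - [91.8,-40,0,0,0,0,0]
    - [91.8,-20,0,0,0,0,0]
    - [91.8,0,0,0,0,0,0]

```text
clock: 23.4
position: [0.6057, 0.1635, 0.3127]
ee_rot: [-1.21, 1.205, 1.207]
force: [-0.4, -0.0, 0.0]
width: 0.999
```

Run:
```python
from look import *
look("w10",[SM,("rimM",(.605,.1635),.028,.052,.064)])
```

```text
23.4 [0.6057 0.1635 0.3127] 91.7 [-0.4 -0.   0. ]
sM (array([0.6053, 0.1635, 0.048 ]), 3666, 77)
rimM (array([0.6051, 0.1635, 0.0274]), 2460, 76)
```

Request:
arm_command:
  motion:
    - [91.8,0,8,-15,0,0,0]
    - [91.8,0,22,-42,0,0,0]
    - [91.8,0,24,-46,0,0,0]
    - [91.8,0,20,-39,0,0,0]
    - [91.8,0,8,-15,0,0,0]

```text
clock: 24.08
position: [0.5208, 0.0029, 0.3094]
ee_rot: [-1.206, 1.214, 1.208]
force: [0.3, 0.6, -0.9]
width: 1.0
```

Request:
arm_command:
  motion:
    - [91.8,0,0,0,0,0,0]
    - [91.8,0,0,0,0,0,0]

```text
clock: 24.32
position: [0.5235, 0.0077, 0.31]
ee_rot: [-1.21, 1.208, 1.211]
force: [-0.1, 0.1, -0.2]
width: 1.002
```

Run:
```python
from look import *
look("w11",[("rimL",(.523,.0065),.033,.064,.075)])
```

```text
24.325 [0.5235 0.0077 0.31  ] 92.0 [-0.1  0.1 -0.2]
rimL (array([0.5231, 0.0061, 0.0325]), 3506, 76)
```

Request:
arm_command:
  motion:
    - [91.8,25,0,0,0,0,0]
    - [91.8,40,0,0,0,0,0]
    - [91.8,28,0,0,0,0,0]
    - [91.8,8,0,0,0,0,0]
    - [91.8,0,0,0,0,0,0]

```text
clock: 25.0
position: [0.5234, 0.0071, 0.2092]
ee_rot: [-1.21, 1.209, 1.21]
force: [-0.2, 0.3, 0.7]
width: 1.003
```

Request:
arm_command:
  motion:
    - [91.8,0,0,0,0,0,0]
    - [60,0,0,0,0,0,0]
    - [60,0,0,0,0,0,0]
    - [60,0,0,0,0,0,0]
    - [60,0,0,0,0,0,0]

```text
clock: 25.62
position: [0.5232, 0.0064, 0.2095]
ee_rot: [-1.209, 1.209, 1.209]
force: [-1.3, -0.4, 5.2]
width: 0.722
```

Request:
arm_command:
  motion:
    - [60,0,0,0,0,0,0]
    - [60,0,0,0,0,0,0]
  newtons: 25

```text
clock: 25.88
position: [0.5232, 0.0064, 0.2095]
ee_rot: [-1.209, 1.209, 1.209]
force: [-0.9, 0.3, 5.1]
width: 0.722
```

Request:
arm_command:
  motion:
    - [60,-5,0,0,0,0,0]
    - [60,-15,0,0,0,0,0]
    - [60,-30,0,0,0,0,0]
    - [60,-30,4,-15,0,0,0]
    - [60,-20,10,-36,0,0,0]

```text
clock: 26.5
position: [0.5096, -0.0436, 0.3114]
ee_rot: [-1.212, 1.205, 1.21]
force: [0.3, -0.3, -2.6]
width: 0.722
```

Request:
arm_command:
  motion:
    - [60,0,13,-48,0,0,0]
    - [60,0,14,-51,0,0,0]
    - [60,0,14,-51,0,0,0]
    - [60,0,13,-48,0,0,0]
    - [60,0,9,-33,0,0,0]

```text
clock: 27.12
position: [0.4449, -0.2779, 0.3102]
ee_rot: [-1.208, 1.21, 1.207]
force: [1.1, 0.7, -3.3]
width: 0.725
```

Request:
arm_command:
  motion:
    - [60,0,6,-21.5,0,0,0]
    - [60,0,0,0,0,0,0]
    - [60,0,0,0,0,0,0]

```text
clock: 27.5
position: [0.4402, -0.2963, 0.3096]
ee_rot: [-1.209, 1.208, 1.21]
force: [-0.2, -0.2, -2.5]
width: 0.72
```

Run:
```python
from look import *
look("w12",[SL])
```

```text
27.5 [ 0.4402 -0.2963  0.3096] 66.1 [-0.2 -0.2 -2.5]
sL (array([ 0.4402, -0.2974,  0.055 ]), 3308, 50)
```

View pics/w12.png

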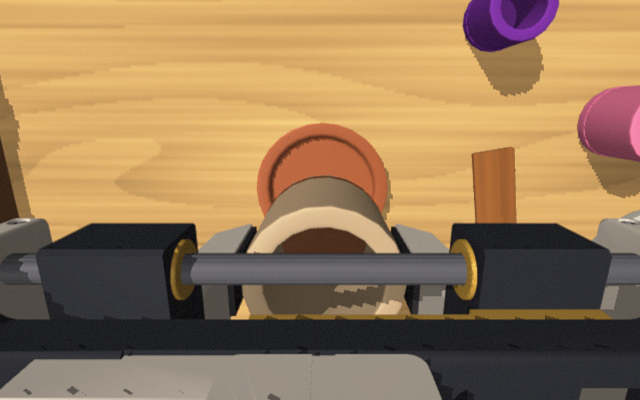

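The large saucer at (322,185) is directly beneath the held cup. I'll lower with a y correction of -0.4 mm.

Request:
arm_command:
  motion:
    - [60,35,0,-0.4,0,0,0]
    - [60,35,0,0,0,0,0]
    - [60,22,0,0,0,0,0]
    - [60,8,0,0,0,0,0]
    - [60,2,0,0,0,0,0]

```text
clock: 28.18
position: [0.4404, -0.297, 0.2073]
ee_rot: [-1.21, 1.209, 1.21]
force: [0.0, -1.6, -2.5]
width: 0.726
```

Request:
arm_command:
  motion:
    - [60,1,0,0,0,0,0]
    - [60,0.5,0,0,0,0,0]
    - [60,0,0,0,0,0,0]
    - [60,0,0,0,0,0,0]

```text
clock: 28.68
position: [0.4401, -0.2975, 0.206]
ee_rot: [-1.209, 1.209, 1.209]
force: [0.6, 0.2, -2.4]
width: 0.719
```

Request:
arm_command:
  motion:
    - [60,0.5,0,0,0,0,0]
    - [60,0,0,0,0,0,0]

```text
clock: 28.92
position: [0.4401, -0.2975, 0.2055]
ee_rot: [-1.209, 1.209, 1.209]
force: [-1.7, 0.5, 4.6]
width: 0.72
```

Request:
arm_command:
  motion:
    - [60,0,0,0,0,0,0]
    - [88,0,0,0,0,0,0]
    - [88,0,0,0,0,0,0]
    - [88,0,0,0,0,0,0]
    - [88,0,0,0,0,0,0]

```text
clock: 29.55
position: [0.4401, -0.2975, 0.2051]
ee_rot: [-1.209, 1.209, 1.209]
force: [0.3, 0.4, -0.3]
width: 0.955
```

Request:
arm_command:
  motion:
    - [88,-10,0,0,0,0,0]
    - [88,-40,0,0,0,0,0]
    - [91.8,-50,0,0,0,0,0]
    - [91.8,-40,0,0,0,0,0]
    - [91.8,0,0,0,0,0,0]

```text
clock: 30.18
position: [0.4407, -0.2982, 0.3489]
ee_rot: [-1.214, 1.207, 1.203]
force: [-0.6, 0.8, 0.1]
width: 1.003
```

Run:
```python
from look import *
look("w13",[SL,("rimL",(.44,-.2975),.033,.06,.072)])
look("end",[SL,SM,SS,ST,("dish",(.618,.332),.045,.02,.03),("rL",(.44,-.2975),.033,.062,.07),("rM",(.605,.1635),.028,.054,.062),("rS",(.448,.2805),.023,.048,.056),("rT",(.613,-.1815),.018,.042,.05)],"scene")
```

```text
30.175 [ 0.4407 -0.2982  0.3489] 92.1 [-0.6  0.8  0.1]
sL (array([ 0.4402, -0.2973,  0.055 ]), 3777, 77)
rimL (array([ 0.44  , -0.2973,  0.0325]), 2529, 77)
30.225 [ 0.4403 -0.2976  0.347 ] 91.9 [-0.3 -0.4 -0.6]
sL (array([ 0.4399, -0.2946,  0.0541]), 316, 61)
sM (array([0.6058, 0.1659, 0.0469]), 576, 72)
sS (array([0.4494, 0.2822, 0.0401]), 466, 65)
sT (array([ 0.6132, -0.1794,  0.0328]), 209, 59)
dish (array([0.6181, 0.3374, 0.0436]), 654, 77)
rL (array([ 0.4407, -0.294 ,  0.0313]), 186, 73)
rM (array([0.6057, 0.1657, 0.0268]), 319, 76)
rS (array([0.449 , 0.2828, 0.0215]), 242, 74)
rT (array([ 0.6123, -0.1779,  0.0157]), 92, 54)
```

View pics/end.png

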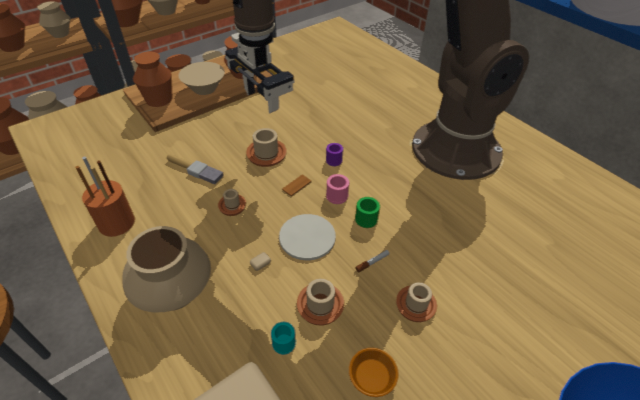

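All four cups stand upright and centred in their saucers: large (266,145), tiny (231,200), medium (320,297), small (418,297). Nothing else has moved.

```bash
python3 -c "
from cell import arm; print(arm.sign_off())"
```

```text
the job is handed in; nothing more can be done
None
```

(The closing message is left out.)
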